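Uncover the cooling pan and hold its lifting tray level with the rim

ROBOT

A 6-joint arm with a two-finger parallel gripper is mounted at the origin on the work surface. World frame = base frame: x ahead of the robot, y to its left, z up, the work surface at z = 0. Lengths are in mm, angles in rad, forces in N, time in s.
With the tool pointing down it reaches from about 325 to 900 mm from the base axis. Payload 6.1 kg.
Tool frame: the origin (TCP) lies between the finger pads; the fingertips stand 14 mm ahead of it and the grasp point (between the pads) lies 5 mm behind it; z points along the fingers, y is the line along which they close (so a half turn about z gives the same grasp; the last joint's range is limited). The gripper opens to 87 mm and grips with 3 to 60 N. Pads are 19 mm wide; open, the fingers measure 117 mm over their backs; the gripper's body (75 mm by 190 mm) begins 51 mm behind the grasp point.
Start: joints at [-1.23, 0.22, 1.526, -0, 1.395, -0.126], TCP at [281.261, -558.129, 236.538] pointing down, gripper open.
Joint ranges: [-2.98, 2.98], [-0.91, 2.08], [0.09, 2.57], [-1.24, 4.39], [0.2, 2.65], [-2.68, 2.68]. Speed limits (rad/s): [2.57, 2.57, 3.01, 3.14, 3.14, 3.14].

INTERFACE

Orientations are given as a unit quaternion [x, y, z, w].
In Python, from plant import monitor, capture, arm, finder gives the robot as it stands.
- The arm moves only by the tool arm_command, never from a script. Its argument "plan" is a list of rows, each an object of numbers: "dx", "dy", "dz": the shift along the tool's x, y, z in m; "wx", "wy", "wz": the turn, a rotation vector about the tool's x, y, z in rad; "gripper": the opening, from 0 (shut) to 1 (fully open). In form: [{"dx": .., "dy": .., "dz": .., "wx": .., "wy": .., "wz": .., "gripper": ..}, ...]. A call has 1 to 5 rows; each row shifts and turns the commanded pose from where the row before left it, along the tool's axes as they then stand; what a row does not reach is not made up. A row lasts 1/12 s, in which the tool goes at most 41.7 mm and 7.16 degrees, less where a joint would pass 70% of its speed; a pose out of reach is approached as far as the arm can. A call with a gripper value outside its range is refused whole. The fingers move at their own pace and stop on an object; "grip_force" is the grip in N (left out, the last holds). Time passes only in rows, so rows that do not move let the fingers close. It gives the time, the measured TCP pose, the force, the opening and the grip force at its end, in the units of the state.
- monitor.observe(): the state, without advancing time (a new reading comes with each control period).
- capture(name): name is "scene" or "top" or "wrist"; returns a dict with "pixels" (420x560x3 uint8, red, green, blue), "depth" (420x560 float32, mm along the optical axis (not along the pixel's ray), 0 where there is no reading), "camera_matrix" (3x3 intrinsics, pixels), "extrinsics" (4x4, takes a point from world to camera coordinates). Camera axes: x right, y down, z forward; pixel columns grow to the right and rows downward; lengths in mm; the calibration is good to about 2 mm. A picture is of the moment at which its call begins.
- arm.finish_job(): hands the job in; it is judged then, once.
Trained networks look in a picture, given as the dict that the camera call returned (one of the last four; its "shot" number tells which), for a name from the list of things; names that differ only in an ending like _2 or _b are one class to them, and where a whole thing is asked for, a point or a joint stands for the part that bears it (a point fixed in the world has none). Each returns a list of dicts, best first, with "score" (0 to 1); they miss things now and then, are a little off and sometimes report something else, mostly with a low value. They report only what shows in the picture. A call takes as long as a camera call. They do not tell look-alikes from the thing itself.
- finder.trace(picture, label): "mask" (420x560 bool, what is visible of it) and "bbox" ([centre column, centre row, width, height] in pixels, round what is visible of it).
The state is a dict: "time": time; "q": joint angles; "qd": joint speeds; "effort": joint torques, N m; "position": TCP position; "ee_rot": TCP orientation; "wrist_force": force on the tool from outside, world axes, zero at the start; "wrist_torque": the same for the moment, N m; "finger_gap": opening from 0.0 (shut) to 1.0 (fully open); "gripper_force": force on a finger pad.
Only numpy, scipy, OpenCV 4.12 (cv2) and the standard library are available. Lean on these libraries where they do the work, as an engineer would, in place of code of your own. Each camera call takes 0.05 s, during which the arm holds its last target. There are 200 camera calls.

TASK

Lift the loose lid off the round cooling pan by its knob and lay it flat, right way up, on the flat square soldering board without dropping it. Then push the pan's spring-loaded lever down by its cross bar until the lifting tray inside, with the brazed elbow on it, stands level with the pan's rim (within about 5 mm, which is short of the lever's end stop), and finish while still holding the lever there: the program ends holding, never letting go. Leave the jar and the pliers where they are and keep the elbow on the tray.

Things in the scene. Friction and masses are not known exactly. Their poses are not given: they have to be found in the camera images.
- pan: round steel pan, 140 mm outside diameter, 132 mm inside, standing on four legs on a base; fixed to the bench. Origin on the bench under the pan's axis, z up. Underside of the pan 80 mm, rim 150 mm above the bench. The lever sticks out on the pan's -x side, which faces roughly towards the robot.
- pan_rim (a point): point on the pan's axis at the height of its rim (150 mm above the bench).
- tray_top (a point): centre of the top face of the flat round lifting tray (116 mm diameter) inside the pan. With the lever untouched it lies 34 mm below pan_rim; it rises straight up as the lever is pushed down, and is level with pan_rim when their heights are equal. The end stop is about 13 mm above the rim.
- lever (a joint): angle of the lever, rad. 0 untouched (up), grows as the bar is pushed down, end stop at 0.55. The tray rises 85 mm per rad, so it is level at 0.40. A spring returns the lever as soon as it is let go.
- lever_bar (a point): centre of the lever's black cross bar: 22 mm diameter, 70 mm long, lying level along the pan's y axis. Untouched it is at x = -183 mm, z = 85 mm in the pan's frame; with the tray level it is at about x = -187 mm, z = 44 mm (pivot at x = -85 mm, z = 55 mm). It is to be pushed straight down from above; the push is about 4 to 5 N at first and 8 to 10 N with the tray level. Free all round; the pan's wall is 113 mm away.
- lid_knob (a point): centre of the lid's knob, a black upright cylinder 34 mm diameter and 22 mm high on a thinner 16 mm stem. The lid is a loose steel disc, 148 mm diameter, 0.3 kg; its z axis is up. The knob's centre is 27 mm above the disc's top face and 37 mm above the lid's underside (a locating flange of 122 mm diameter, 6 mm deep, which sits with 5 mm play inside the pan's mouth).
- board_top (a point): centre of the top face of the white soldering board, 200 x 200 mm, 12 mm thick, fixed flat on the bench, to the left or to the right of the pan. With the lid flat on it the knob's centre is 37 mm above this point.
- elbow_mid (a point): brazed copper elbow with brass ends, two legs of 45 mm, 22 mm high, 0.12 kg or so, lying loose near the middle of the tray under the lid; the point is half-way up.
- vise: small dark bench vise, 105 mm high, about 160 x 100 mm, fixed on the other side of the pan from the board; origin on the bench under its middle. A bystander.
- jar: closed white jar, 70 mm diameter, 110 mm high, loose; origin under its middle. A bystander: not to be moved.
- pliers: pliers with red grips lying flat, 165 mm long, 12 mm high, loose; origin under their middle. A bystander: not to be moved.
Not all that is in view belongs to the job. Of the things that look like the part that bears lid_knob, the smallest one is meant.

How it is judged (in metres and radians):
On the way, in this order (a step that is already met when the one before it is completed fails the run):
1. the lid lies flat and right way up on the board, let go (horizontal distance between lid_knob and board_top below 0.06 m and z of lid_knob in the frame of board_top between 0.032 and 0.042 m and angle between lid_knob's own z axis and vertical below 0.08 rad and contact force between the fingers and lid below 0.1 N and linear speed of lid below 0.03 m/s), for 0.2 s.
2. then the fingers hold the lever so that the tray is level with the rim within 5 mm, for half a second (z of tray_top in the frame of pan_rim between -0.0055 and 0.0055 m and contact force between the fingers and lever above 3 N), for 0.5 s.
At the end, for the whole second after the job is handed in: Fingers still press the lever (over 3 N), at rest, tray top within 5.5 mm of the rim height; elbow lies on the tray within 35 mm of its centre; lid flat, right way up, at rest and untouched on the board, centres within 60 mm; jar and pliers not moved over 25 mm (all of step 1 and all of step 2 and contact force between lid and lever below 0.1 N and velocity of joint lever between -0.05 and 0.05 rad/s and horizontal distance between elbow_mid and tray_top below 0.035 m and z of elbow_mid in the frame of tray_top between 0.005 and 0.016 m); the arm keeps its last pose, push and grip.
It fails at once if the lid is dropped (it moves faster than 0.8 m/s while the fingers do not touch it) (contact force between the fingers and lid below 0.05 N and linear speed of lid above 0.8 m/s).
It fails at once if the jar is moved more than 25 mm (distance of jar from where it was at the start of the episode above 0.025 m).
It fails at once if the pliers are moved more than 25 mm (distance of pliers from where it was at the start of the episode above 0.025 m).
It also fails if it takes over 56 s, if anything falls off the work surface, if the arm or the gripper's body presses on something with over 40 N, if the wrist force passes 120 N, or if a joint passes its speed limit or range.

## Working session

There is one attempt and no reset: what is moved stays moved. The work goes in short steps, Python scripts to look and compute and a tool call to move; the robot and the scene stay as the last step left them, time stands still between calls to the robot, and variables do not carry over. Pictures are saved under pics/ and viewed, at most 10 in all, crops included, and the job is handed in when it is done.

Besides the shell and the picture viewer there is one more tool, called after "Call:" as name([rows], argument=value, ...), one row to a line, values as JSON. arm_command: Moves the arm, as the interface text tells. Its arguments: {"type":"object","properties":{"plan":{"type":"array"},"grip_force":{"type":"number"}},"required":["plan"]}

```bash
mkdir -p pics; cat > h.py <<'E'
import numpy as np, cv2, sys
from plant import monitor, capture, arm, finder
def save(p,n): cv2.imwrite(f'pics/{n}.png',p['pixels'][:,:,::-1])
def pts(p,mask=None):
    d=p['depth']; v,u=np.nonzero((d>0)&(mask if mask is not None else True))
    z=d[v,u]; K=p['camera_matrix']; c=np.stack([(u-K[0,2])*z/K[0,0],(v-K[1,2])*z/K[1,1],z],1)
    E=p['extrinsics']; return (c-E[:3,3])@E[:3,:3], u, v
E
python3 - <<'E'
from h import *
np.set_printoptions(precision=1,suppress=True)
a=[capture('scene'),capture('top')]
cv2.imwrite('pics/a.png',np.vstack([cv2.resize(p['pixels'],(400,300))[:,:,::-1] for p in a]))
save(a[1],'top0'); save(a[0],'sc0')
for p,n in zip(a,('scene','top')):
    for l in ['pan','lid_knob','lever_bar','board_top','vise','jar','pliers']:
        try: r=finder.trace(p,l)
        except Exception as e: print(l,e); continue
        for o in r[:3]:
            w,u,v=pts(p,o['mask'])
            if len(w): print(n,l,round(o['score'],2),o['bbox'],np.median(w,0),w.min(0),w.max(0))
s=monitor.observe();print(s)
E
```

```text
scene pan 0.82 [317.4, 254.6, 70.5, 101.6] [713.5 -20.7  20.9] [410.9 -64.5  -5.2] [753.5 123.3 153.1]
scene lid_knob 0.96 [321.1, 242.0, 67.4, 48.4] [684.6   3.1 152.7] [544.8 -65.   -6.1] [751.  202.1 193.8]
scene lid_knob 0.86 [229.0, 245.5, 78.0, 61.3] [ 447.8 -113.8   13. ] [ 325.1 -209.2   -6.1] [540.2   7.5  70.4]
scene lid_knob 0.67 [288.8, 167.6, 56.6, 42.7] [274.6 212.5  12.8] [136.2 118.9  -5.9] [366.6 337.7  70.1]
scene lever_bar 0.83 [294.6, 214.1, 24.1, 22.2] [508.  63.  87.] [407.    7.2  -6.2] [602.1 163.6 151.1]
scene vise 0.65 [355.1, 192.0, 52.6, 48.6] [535.9 276.   70.6] [365.  240.7  -6.7] [576.7 436.2 100.3]
scene jar 0.9 [241.1, 358.5, 39.6, 54.7] [ 773.1 -280.9   86.8] [ 662.3 -309.7   -3.9] [ 792.5 -214.5  113.4]
scene pliers 0.6 [420.6, 256.2, 57.4, 47.4] [775.  273.8   8.5] [678.5 242.1  -6. ] [851.1 307.7  15. ]
top pan 0.67 [266.0, 186.8, 64.6, 63.5] [589.6  37.9  50. ] [485.2 -62.2  -2.7] [664.1  97.5 151.1]
top lid_knob 0.77 [196.2, 301.8, 73.8, 74.9] [261.7 214.7  13.9] [155.4 115.   -2.3] [362.5 321.2  71.8]
top lid_knob 0.65 [314.1, 240.9, 78.1, 76.5
[... 825 characters left out ...]
 jar 0.75 [378.4, 119.0, 32.2, 35.0] [ 743.3 -269.2  106.9] [ 719.  -338.3   -0.8] [ 784.2 -242.3  114.6]
top jar 0.37 [183.6, 123.1, 20.1, 58.6] [760.1 269.5  10.1] [679.  239.9  -4.7] [848.2 292.1  16. ]
top pliers 0.97 [181.3, 121.7, 17.0, 60.7] [759.  269.2  10.1] [679.  239.9  -4.7] [848.2 292.1  16. ]
{'time': 0.8, 'q': array([-1.2,  0.2,  1.5, -0. ,  1.4, -0.1]), 'qd': array([ 0., -0., -0.,  0., -0.,  0.]), 'effort': array([ -0. , -49.5, -38.8,   0.1,   0. ,   0. ]), 'position': array([ 281.3, -558.1,  236.6]), 'ee_rot': array([ 1. ,  0.2, -0. ,  0. ]), 'wrist_force': array([-0.3, -0.2, -0.2]), 'wrist_torque': array([0., 0., 0.]), 'gripper_force': 0.0, 'finger_gap': 1.003056315354517}
```

View pics/top0.png

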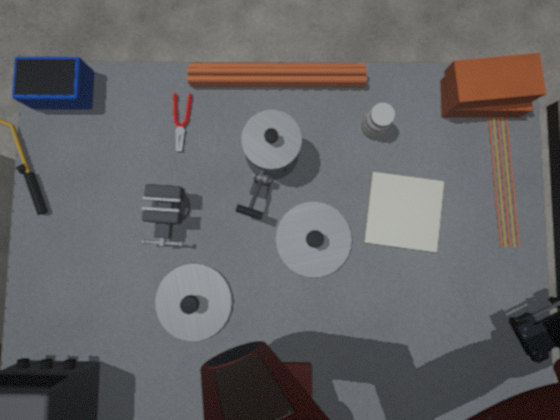

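View pics/sc0.png

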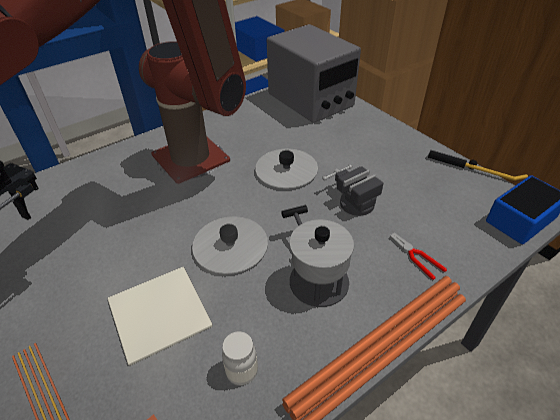

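The top view shows the pan lid (the smallest of the three look-alikes) at (271,138), the lever bar at (250,212) and the board at (405,211). The scene view agrees, with the knob at (322,234). Next I'll work out exact coordinates.

```bash
python3 - <<'E'
from h import *
np.set_printoptions(precision=3,suppress=True)
a=[capture('scene'),capture('top')]
for p in a:
    w,u,v=pts(p)
    def sel(x0,x1,y0,y1,z0,z1): return w[(w[:,0]>x0)&(w[:,0]<x1)&(w[:,1]>y0)&(w[:,1]<y1)&(w[:,2]>z0)&(w[:,2]<z1)]
    k=sel(600,750,-70,80,186,200); d=sel(590,760,-75,85,147,160)
    for n,s in (('knob',k),('disc',d),('bar',sel(460,530,15,115,75,105)),('board',sel(380,640,-490,-240,9,16))):
        if len(s)<3: print(n,len(s)); continue
        r=cv2.minAreaRect(s[:,:2].astype(np.float32)); print(n,len(s),np.median(s[:,2]),s.mean(0),s.min(0),s.max(0),r)
s=monitor.observe();print(s['position'],s['ee_rot'])
E
```

```text
knob 137 189.99952474572754 [678.301   8.524 190.006] [661.115  -7.246 186.569] [695.49   26.884 193.346] ((678.2130737304688, 8.945623397827148), (31.516502380371094, 30.461332321166992), 49.48741912841797)
disc 2235 152.6306214120503 [681.883   5.751 152.597] [602.569 -64.809 147.415] [750.557  84.059 158.134] ((677.0540161132812, 9.986991882324219), (147.9868927001953, 146.77609252929688), 12.313972473144531)
bar 222 90.22277934109013 [509.076  63.312  89.104] [482.014  31.826  76.561] [529.944 100.246  98.534] ((512.7115478515625, 62.76708984375), (70.20700073242188, 37.09276580810547), 66.73660278320312)
board 5164 11.100736880360701 [ 520.931 -360.874   11.23 ] [ 404.128 -466.931    9.001] [ 625.424 -247.149   15.982] ((514.9696044921875, -357.0132141113281), (198.72872924804688, 202.03370666503906), 82.54937744140625)
knob 160 191.3269726302076 [674.901   6.674 191.298] [659.327  -9.388 186.612] [691.013  23.469 196.568] ((674.9970703125, 6.501598358154297), (31.240962982177734, 33.10280227661133), 16.673500061035156)
disc 2610 153.70588041714564 [674.319   6.59  153.691] [602.424 -65.541 147.99 ] [748.169  79.406 158.811] ((675.2717895507812, 6.832542419433594), (145.75071716308594, 144.57574462890625), 1.052673578262329)
bar 267 92.72953685725186 [503.793  62.643  91.971] [482.644  28.25   79.63 ] [529.751  97.729  99.212] ((510.8009338378906, 60.63397216796875), (69.41182708740234, 40.94963073730469), 72.16374969482422)
board 4813 12.228983516054258 [ 511.591 -359.822   12.295] [ 401.67  -471.215    9.008] [ 622.553 -249.733   15.995] ((513.0643310546875, -359.72161865234375), (201.02040100097656, 200.0067901611328), 82.61746978759766)
[ 281.271 -558.137  236.574] [0.973 0.231 0.    0.   ]
```

Call:
arm_command([
  {"dx":0.03,"dy":-0.016,"dz":-0.013,"gripper":1},
  {"dx":0.03,"dy":-0.016,"dz":-0.013,"gripper":1},
  {"dx":0.03,"dy":-0.016,"dz":-0.013,"gripper":1},
  {"dx":0.03,"dy":-0.016,"dz":-0.013,"gripper":1},
  {"dx":0.03,"dy":-0.016,"dz":-0.013,"gripper":1},
])

```text
invalid input at $.plan[0]: expected keys dx, dy, dz, wx, wy, wz, gripper
```

Call:
arm_command([
  {"dx":0.03,"dy":-0.016,"gripper":1},
  {"dx":0.03,"dy":-0.016,"gripper":1},
  {"dx":0.03,"dy":-0.016,"gripper":1},
  {"dx":0.03,"dy":-0.016,"gripper":1},
  {"dx":0.03,"dy":-0.016,"gripper":1},
])

```text
invalid input at $.plan[0]: expected keys dx, dy, dz, wx, wy, wz, gripper
```

Call:
arm_command([
  {"dx":0.03,"dy":-0.016,"gripper":1},
  {"dx":0.03,"dy":-0.016,"gripper":1},
  {"dx":0.03,"dy":-0.016,"gripper":1},
  {"dx":0.03,"dy":-0.016,"gripper":1},
  {"dx":0.03,"dy":-0.016,"gripper":1},
])

```text
invalid input at $.plan[0]: expected keys dx, dy, dz, wx, wy, wz, gripper
```

Call:
arm_command([
  {"dx":0.03,"dy":-0.016,"gripper":1},
  {"dx":0.03,"dy":-0.016,"gripper":1},
  {"dx":0.02,"dy":-0.01,"gripper":1},
  {"dx":0.01,"dy":-0.006,"gripper":1},
  {"gripper":1},
])

```text
invalid input at $.plan[0]: expected keys dx, dy, dz, wx, wy, wz, gripper
```

Every key has to be in each row.

Call:
arm_command([
  {"dx":0.03,"dy":-0.016,"dz":-0.013,"wx":0,"wy":0,"wz":0,"gripper":1},
  {"dx":0.03,"dy":-0.016,"dz":-0.013,"wx":0,"wy":0,"wz":0,"gripper":1},
  {"dx":0.03,"dy":-0.016,"dz":-0.013,"wx":0,"wy":0,"wz":0,"gripper":1},
  {"dx":0.03,"dy":-0.016,"dz":-0.013,"wx":0,"wy":0,"wz":0,"gripper":1},
  {"dx":0.03,"dy":-0.016,"dz":-0.013,"wx":0,"wy":0,"wz":0,"gripper":1},
])

```text
time: 1.32
position: [379.8, -417.9, 302.2]
ee_rot: [0.973, 0.231, 0.0, 0.0]
wrist_force: [-0.1, -0.9, -0.1]
finger_gap: 1.001
gripper_force: 0.0
```

Call:
arm_command([
  {"dx":0.03,"dy":-0.016,"dz":0,"wx":0,"wy":0,"wz":0,"gripper":1},
  {"dx":0.03,"dy":-0.016,"dz":0,"wx":0,"wy":0,"wz":0,"gripper":1},
  {"dx":0.03,"dy":-0.016,"dz":0,"wx":0,"wy":0,"wz":0,"gripper":1},
  {"dx":0.03,"dy":-0.016,"dz":0,"wx":0,"wy":0,"wz":0,"gripper":1},
  {"dx":0.03,"dy":-0.016,"dz":0,"wx":0,"wy":0,"wz":0,"gripper":1},
])

```text
time: 1.73
position: [477.9, -278.8, 301.8]
ee_rot: [0.973, 0.231, 0.0, 0.0]
wrist_force: [0.1, 0.1, -0.2]
finger_gap: 0.998
gripper_force: 0.0
```

Call:
arm_command([
  {"dx":0.03,"dy":-0.016,"dz":0,"wx":0,"wy":0,"wz":0,"gripper":1},
  {"dx":0.03,"dy":-0.016,"dz":0,"wx":0,"wy":0,"wz":0,"gripper":1},
  {"dx":0.03,"dy":-0.016,"dz":0,"wx":0,"wy":0,"wz":0,"gripper":1},
  {"dx":0.03,"dy":-0.016,"dz":0,"wx":0,"wy":0,"wz":0,"gripper":1},
  {"dx":0.03,"dy":-0.016,"dz":0,"wx":0,"wy":0,"wz":0,"gripper":1},
])

```text
time: 2.15
position: [575.9, -139.7, 301.8]
ee_rot: [0.973, 0.231, 0.0, 0.0]
wrist_force: [-0.0, -0.8, 0.8]
finger_gap: 0.998
gripper_force: 0.0
```

Call:
arm_command([
  {"dx":0.03,"dy":-0.016,"dz":0,"wx":0,"wy":0,"wz":0,"gripper":1},
  {"dx":0.03,"dy":-0.016,"dz":0,"wx":0,"wy":0,"wz":0,"gripper":1},
  {"dx":0.02,"dy":-0.01,"dz":0,"wx":0,"wy":0,"wz":0,"gripper":1},
  {"dx":0.01,"dy":-0.006,"dz":0,"wx":0,"wy":0,"wz":0,"gripper":1},
  {"dx":0,"dy":0,"dz":0,"wx":0,"wy":0,"wz":0,"gripper":1},
])

```text
time: 2.57
position: [634.6, -55.9, 301.2]
ee_rot: [0.973, 0.233, -0.0, -0.0]
wrist_force: [-0.7, -0.2, 0.7]
finger_gap: 0.995
gripper_force: 0.0
```

Call:
arm_command([
  {"dx":0.022,"dy":-0.013,"dz":0.01,"wx":0,"wy":0,"wz":0,"gripper":1},
  {"dx":0.022,"dy":-0.013,"dz":0.01,"wx":0,"wy":0,"wz":0,"gripper":1},
  {"dx":0.0215,"dy":-0.012,"dz":0.01,"wx":0,"wy":0,"wz":0,"gripper":1},
  {"dx":0,"dy":0,"dz":0,"wx":0,"wy":0,"wz":0,"gripper":1},
])

```text
time: 2.9
position: [675.0, 7.3, 268.6]
ee_rot: [0.973, 0.232, -0.001, -0.001]
wrist_force: [1.3, 0.7, -1.3]
finger_gap: 1.003
gripper_force: 0.0
```

```bash
python3 - <<'E'
from h import *
np.set_printoptions(precision=3,suppress=True)
p=capture('wrist'); save(p,'w1'); w,u,v=pts(p)
k=w[(abs(w[:,0]-676)<60)&(abs(w[:,1]-7)<60)&(w[:,2]>184)&(w[:,2]<198)]
print(len(k),np.median(k[:,2]) if len(k) else 0,cv2.minEnclosingCircle(k[:,:2].astype(np.float32)) if len(k) else 0)
d=w[(w[:,2]>149)&(w[:,2]<160)]; print(len(d),d.min(0),d.max(0),np.median(d[:,2]))
print(monitor.observe()['position'])
E
```

```text
1579 191.5615934835437 ((676.489990234375, 9.978555679321289), 17.02765464782715)
21209 [602.36  -63.638 151.112] [750.2    83.744 156.362] 153.7518083871918
[674.524   5.634 269.573]
```

View pics/w1.png

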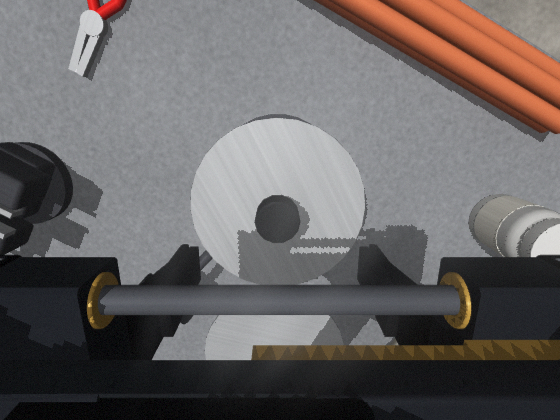

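The wrist view shows the knob at (278,219), midway between the fingers. I'll correct by about 4 mm, descend and grip.

Call:
arm_command([
  {"dx":0.004,"dy":-0.003,"dz":0.02,"wx":0,"wy":0,"wz":0,"gripper":1},
  {"dx":0,"dy":0,"dz":0.025,"wx":0,"wy":0,"wz":0,"gripper":1},
  {"dx":0,"dy":0,"dz":0.025,"wx":0,"wy":0,"wz":0,"gripper":1},
  {"dx":0,"dy":0,"dz":0.0165,"wx":0,"wy":0,"wz":0,"gripper":1},
  {"dx":0,"dy":0,"dz":0.007,"wx":0,"wy":0,"wz":0,"gripper":1},
])

```text
time: 3.37
position: [675.2, 7.8, 175.2]
ee_rot: [0.973, 0.23, -0.002, -0.0]
wrist_force: [-0.7, 0.4, -0.7]
finger_gap: 0.999
gripper_force: 0.0
```

Call:
arm_command([
  {"dx":0,"dy":0,"dz":0,"wx":0,"wy":0,"wz":0,"gripper":1},
  {"dx":0,"dy":0,"dz":0,"wx":0,"wy":0,"wz":0,"gripper":0.3},
  {"dx":0,"dy":0,"dz":0,"wx":0,"wy":0,"wz":0,"gripper":0.2},
  {"dx":0,"dy":0,"dz":0,"wx":0,"wy":0,"wz":0,"gripper":0},
  {"dx":0,"dy":0,"dz":0,"wx":0,"wy":0,"wz":0,"gripper":0},
], grip_force=30)

```text
time: 3.78
position: [678.3, 9.7, 179.9]
ee_rot: [0.973, 0.231, 0.001, 0.0]
wrist_force: [0.2, -0.1, 0.4]
finger_gap: 0.783
gripper_force: 0.0
```

Call:
arm_command([
  {"dx":0,"dy":0,"dz":0,"wx":0,"wy":0,"wz":0,"gripper":0},
  {"dx":0,"dy":0,"dz":0,"wx":0,"wy":0,"wz":0,"gripper":0},
  {"dx":0,"dy":0,"dz":0,"wx":0,"wy":0,"wz":0,"gripper":0},
  {"dx":0,"dy":0,"dz":0,"wx":0,"wy":0,"wz":0,"gripper":0},
  {"dx":0,"dy":0,"dz":0,"wx":0,"wy":0,"wz":0,"gripper":0},
])

```text
time: 4.2
position: [677.5, 10.1, 178.0]
ee_rot: [0.973, 0.231, -0.0, -0.0]
wrist_force: [0.1, 0.7, 1.0]
finger_gap: 0.401
gripper_force: 0.0
```

Call:
arm_command([
  {"dx":0,"dy":0,"dz":0,"wx":0,"wy":0,"wz":0,"gripper":0},
  {"dx":0,"dy":0,"dz":0,"wx":0,"wy":0,"wz":0,"gripper":0},
  {"dx":0,"dy":0,"dz":0,"wx":0,"wy":0,"wz":0,"gripper":0},
])

```text
time: 4.45
position: [677.5, 10.0, 178.0]
ee_rot: [0.973, 0.231, -0.0, -0.0]
wrist_force: [-0.1, -0.6, -0.1]
finger_gap: 0.381
gripper_force: 30.0
```

Call:
arm_command([
  {"dx":0,"dy":0,"dz":-0.006,"wx":0,"wy":0,"wz":0,"gripper":0},
  {"dx":0,"dy":0,"dz":-0.015,"wx":0,"wy":0,"wz":0,"gripper":0},
  {"dx":0,"dy":0,"dz":-0.025,"wx":0,"wy":0,"wz":0,"gripper":0},
  {"dx":0,"dy":0,"dz":-0.03,"wx":0,"wy":0,"wz":0,"gripper":0},
  {"dx":0,"dy":0,"dz":-0.02,"wx":0,"wy":0,"wz":0,"gripper":0},
])

```text
time: 4.87
position: [677.7, 9.9, 276.3]
ee_rot: [0.973, 0.231, 0.0, 0.0]
wrist_force: [0.2, 0.4, -1.5]
finger_gap: 0.378
gripper_force: 30.0
```

Call:
arm_command([
  {"dx":0,"dy":0,"dz":-0.014,"wx":0,"wy":0,"wz":0,"gripper":0},
  {"dx":0,"dy":0,"dz":0,"wx":0,"wy":0,"wz":0,"gripper":0},
  {"dx":0,"dy":0,"dz":0,"wx":0,"wy":0,"wz":0,"gripper":0},
])

```text
time: 5.12
position: [677.6, 9.9, 288.0]
ee_rot: [0.973, 0.231, 0.0, 0.0]
wrist_force: [-0.9, 0.3, -4.1]
finger_gap: 0.378
gripper_force: 30.0
```

```bash
python3 - <<'E'
from h import *
p=capture('scene'); cv2.imwrite('pics/s2.png',cv2.resize(p['pixels'][130:330,200:440,::-1],(720,600)))
s=monitor.observe();print(s['position'],s['finger_gap'],s['wrist_force'])
E
```

```text
[676.8490608   10.01336057 286.35035058] 0.3800083302149432 [-0.33410351 -0.73726483 -3.86084992]
```

View pics/s2.png

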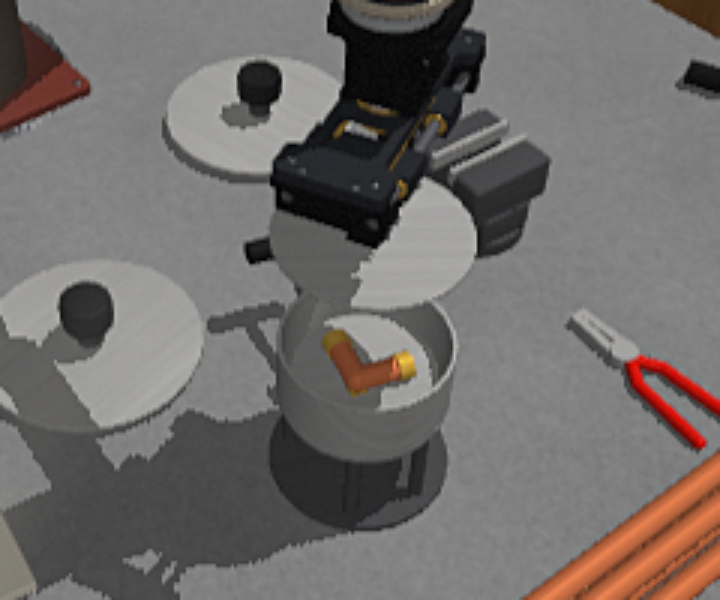

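The lid is off and held level at about (375,240). The elbow is lying on the tray at (370,365). Next I'll carry the lid to the board.

Call:
arm_command([
  {"dx":-0.01,"dy":0.008,"dz":0,"wx":0,"wy":0,"wz":0,"gripper":0},
  {"dx":-0.0223,"dy":0.0183,"dz":0,"wx":0,"wy":0,"wz":0,"gripper":0},
  {"dx":-0.0223,"dy":0.0183,"dz":0,"wx":0,"wy":0,"wz":0,"gripper":0},
  {"dx":-0.0223,"dy":0.0183,"dz":0,"wx":0,"wy":0,"wz":0,"gripper":0},
  {"dx":-0.0223,"dy":0.0183,"dz":0,"wx":0,"wy":0,"wz":0,"gripper":0},
])

```text
time: 5.58
position: [623.4, -108.6, 285.4]
ee_rot: [0.973, 0.231, -0.002, -0.001]
wrist_force: [0.2, -0.3, -3.9]
finger_gap: 0.385
gripper_force: 30.0
```

Call:
arm_command([
  {"dx":-0.0223,"dy":0.0183,"dz":0,"wx":0,"wy":0,"wz":0,"gripper":0},
  {"dx":-0.0223,"dy":0.0183,"dz":0,"wx":0,"wy":0,"wz":0,"gripper":0},
  {"dx":-0.0223,"dy":0.0183,"dz":0,"wx":0,"wy":0,"wz":0,"gripper":0},
  {"dx":-0.0223,"dy":0.0183,"dz":0,"wx":0,"wy":0,"wz":0,"gripper":0},
  {"dx":-0.0223,"dy":0.0183,"dz":0,"wx":0,"wy":0,"wz":0,"gripper":0},
])

```text
time: 6.0
position: [564.8, -240.4, 285.7]
ee_rot: [0.973, 0.231, -0.002, -0.001]
wrist_force: [-0.2, 0.5, -3.3]
finger_gap: 0.381
gripper_force: 30.0
```

Call:
arm_command([
  {"dx":-0.0223,"dy":0.0183,"dz":0,"wx":0,"wy":0,"wz":0,"gripper":0},
  {"dx":-0.0223,"dy":0.0183,"dz":0,"wx":0,"wy":0,"wz":0,"gripper":0},
  {"dx":-0.0223,"dy":0.0183,"dz":0,"wx":0,"wy":0,"wz":0,"gripper":0},
  {"dx":-0.0223,"dy":0.0183,"dz":0,"wx":0,"wy":0,"wz":0,"gripper":0},
  {"dx":-0.0115,"dy":0.009,"dz":0,"wx":0,"wy":0,"wz":0,"gripper":0},
])

```text
time: 6.42
position: [511.0, -360.7, 285.6]
ee_rot: [0.973, 0.23, -0.002, -0.001]
wrist_force: [0.7, 1.1, -4.0]
finger_gap: 0.382
gripper_force: 30.0
```

Call:
arm_command([
  {"dx":0,"dy":0,"dz":0.02,"wx":0,"wy":0,"wz":0,"gripper":0},
  {"dx":0,"dy":0,"dz":0.03,"wx":0,"wy":0,"wz":0,"gripper":0},
  {"dx":0,"dy":0,"dz":0.03,"wx":0,"wy":0,"wz":0,"gripper":0},
  {"dx":0,"dy":0,"dz":0.03,"wx":0,"wy":0,"wz":0,"gripper":0},
  {"dx":0,"dy":0,"dz":0.03,"wx":0,"wy":0,"wz":0,"gripper":0},
])

```text
time: 6.83
position: [512.8, -357.1, 145.1]
ee_rot: [0.973, 0.231, -0.001, -0.001]
wrist_force: [-0.2, -1.6, -2.8]
finger_gap: 0.381
gripper_force: 30.0
```

Call:
arm_command([
  {"dx":0,"dy":0,"dz":0.03,"wx":0,"wy":0,"wz":0,"gripper":0},
  {"dx":0,"dy":0,"dz":0.03,"wx":0,"wy":0,"wz":0,"gripper":0},
  {"dx":0,"dy":0,"dz":0.015,"wx":0,"wy":0,"wz":0,"gripper":0},
  {"dx":0,"dy":0,"dz":0.005,"wx":0,"wy":0,"wz":0,"gripper":0},
  {"dx":0,"dy":0,"dz":0,"wx":0,"wy":0,"wz":0,"gripper":0},
])

```text
time: 7.25
position: [512.1, -356.2, 64.9]
ee_rot: [0.973, 0.231, -0.002, -0.002]
wrist_force: [0.0, 1.5, -3.4]
finger_gap: 0.382
gripper_force: 30.0
```

Call:
arm_command([
  {"dx":0,"dy":0,"dz":0,"wx":0,"wy":0,"wz":0,"gripper":0},
  {"dx":0,"dy":0,"dz":0,"wx":0,"wy":0,"wz":0,"gripper":0},
  {"dx":0,"dy":0,"dz":0,"wx":0,"wy":0,"wz":0,"gripper":0},
])

```text
time: 7.5
position: [515.2, -358.8, 70.1]
ee_rot: [0.973, 0.231, 0.001, 0.001]
wrist_force: [-0.1, 0.2, -2.9]
finger_gap: 0.381
gripper_force: 30.0
```

Call:
arm_command([
  {"dx":0,"dy":0,"dz":0.01,"wx":0,"wy":0,"wz":0,"gripper":0},
  {"dx":0,"dy":0,"dz":0.006,"wx":0,"wy":0,"wz":0,"gripper":0},
  {"dx":0,"dy":0,"dz":0.003,"wx":0,"wy":0,"wz":0,"gripper":0},
  {"dx":0,"dy":0,"dz":0,"wx":0,"wy":0,"wz":0,"gripper":0},
  {"dx":0,"dy":0,"dz":0,"wx":0,"wy":0,"wz":0,"gripper":0},
])

```text
time: 7.92
position: [513.8, -357.5, 48.4]
ee_rot: [0.973, 0.231, -0.0, -0.001]
wrist_force: [-0.2, -0.1, -3.8]
finger_gap: 0.381
gripper_force: 30.0
```

Call:
arm_command([
  {"dx":0,"dy":0,"dz":0.0015,"wx":0,"wy":0,"wz":0,"gripper":0},
  {"dx":0,"dy":0,"dz":0,"wx":0,"wy":0,"wz":0,"gripper":0},
  {"dx":0,"dy":0,"dz":0,"wx":0,"wy":0,"wz":0,"gripper":0},
])

```text
time: 8.17
position: [514.2, -357.9, 47.6]
ee_rot: [0.973, 0.231, 0.0, 0.0]
wrist_force: [0.3, 0.3, -4.3]
finger_gap: 0.378
gripper_force: 30.0
```

Call:
arm_command([
  {"dx":0,"dy":0,"dz":0.0015,"wx":0,"wy":0,"wz":0,"gripper":0},
  {"dx":0,"dy":0,"dz":0,"wx":0,"wy":0,"wz":0,"gripper":0},
  {"dx":0,"dy":0,"dz":0,"wx":0,"wy":0,"wz":0,"gripper":0},
])

```text
time: 8.42
position: [514.1, -357.8, 46.0]
ee_rot: [0.973, 0.231, -0.0, -0.0]
wrist_force: [-0.2, -0.6, -2.9]
finger_gap: 0.383
gripper_force: 30.0
```

Call:
arm_command([
  {"dx":0,"dy":0,"dz":0.001,"wx":0,"wy":0,"wz":0,"gripper":0},
  {"dx":0,"dy":0,"dz":0,"wx":0,"wy":0,"wz":0,"gripper":0},
  {"dx":0,"dy":0,"dz":0,"wx":0,"wy":0,"wz":0,"gripper":0},
])

```text
time: 8.67
position: [514.2, -357.9, 45.9]
ee_rot: [0.973, 0.231, -0.0, 0.0]
wrist_force: [-2.8, 2.7, 5.7]
finger_gap: 0.378
gripper_force: 30.0
```

The board is carrying the lid now, so I'll let go.

Call:
arm_command([
  {"dx":0,"dy":0,"dz":0,"wx":0,"wy":0,"wz":0,"gripper":0.5},
  {"dx":0,"dy":0,"dz":0,"wx":0,"wy":0,"wz":0,"gripper":0.7},
  {"dx":0,"dy":0,"dz":0,"wx":0,"wy":0,"wz":0,"gripper":1},
  {"dx":0,"dy":0,"dz":0,"wx":0,"wy":0,"wz":0,"gripper":1},
  {"dx":0,"dy":0,"dz":0,"wx":0,"wy":0,"wz":0,"gripper":1},
])

```text
time: 9.08
position: [514.2, -357.9, 45.0]
ee_rot: [0.973, 0.231, 0.0, 0.0]
wrist_force: [0.3, 0.1, -0.2]
finger_gap: 0.677
gripper_force: 0.0
```

Call:
arm_command([
  {"dx":0,"dy":0,"dz":0,"wx":0,"wy":0,"wz":0,"gripper":1},
  {"dx":0,"dy":0,"dz":0,"wx":0,"wy":0,"wz":0,"gripper":1},
  {"dx":0,"dy":0,"dz":0,"wx":0,"wy":0,"wz":0,"gripper":1},
  {"dx":0,"dy":0,"dz":0,"wx":0,"wy":0,"wz":0,"gripper":1},
])

```text
time: 9.42
position: [514.1, -357.8, 45.0]
ee_rot: [0.973, 0.231, 0.0, -0.0]
wrist_force: [0.1, -0.7, 0.4]
finger_gap: 0.955
gripper_force: 0.0
```

Call:
arm_command([
  {"dx":0,"dy":0,"dz":-0.02,"wx":0,"wy":0,"wz":0,"gripper":1},
  {"dx":0,"dy":0,"dz":-0.035,"wx":0,"wy":0,"wz":0,"gripper":1},
  {"dx":0,"dy":0,"dz":-0.035,"wx":0,"wy":0,"wz":0,"gripper":1},
  {"dx":0,"dy":0,"dz":-0.035,"wx":0,"wy":0,"wz":0,"gripper":1},
  {"dx":0,"dy":0,"dz":-0.035,"wx":0,"wy":0,"wz":0,"gripper":1},
])

```text
time: 9.83
position: [513.9, -357.6, 206.6]
ee_rot: [0.973, 0.231, -0.0, -0.0]
wrist_force: [0.1, -0.3, 0.7]
finger_gap: 0.999
gripper_force: 0.0
```

```bash
python3 - <<'E'
from h import *
np.set_printoptions(precision=2,suppress=True)
p=capture('top'); save(p,'t3'); w,u,v=pts(p)
def sel(x0,x1,y0,y1,z0,z1): return w[(w[:,0]>x0)&(w[:,0]<x1)&(w[:,1]>y0)&(w[:,1]<y1)&(w[:,2]>z0)&(w[:,2]<z1)]
d=sel(430,600,-440,-270,18,35); A=np.c_[d[:,:2],np.ones(len(d))]; print(len(d),d.min(0),d.max(0),np.linalg.lstsq(A,d[:,2],rcond=None)[0],np.median(d[:,2]))
b=sel(460,530,15,115,78,105);r=cv2.minAreaRect(b[:,:2].astype(np.float32));print(len(b),r,b[:,2].max())
t=sel(640,715,-30,45,100,130); print('tray',len(t),np.median(t[:,2]))
s=sel(600,750,-70,85,145,158); print('rim',len(s),cv2.minEnclosingCircle(s[:,:2].astype(np.float32)),np.median(s[:,2]))
print(monitor.observe()['position'])
E
```

```text
1326 [ 438.91 -416.73   18.03] [ 585.23 -287.68   28.78] [-0.   -0.   23.32] 22.277665146508703
268 ((510.9313049316406, 60.65565490722656), (69.59208679199219, 40.9024543762207), 72.2415771484375) 99.50219569945746
tray 607 115.80307111684898
rim 316 ((675.8374633789062, 7.943088531494141), 70.18669128417969) 149.30485159143032
[ 517.   -360.23  215.79]
```

View pics/t3.png

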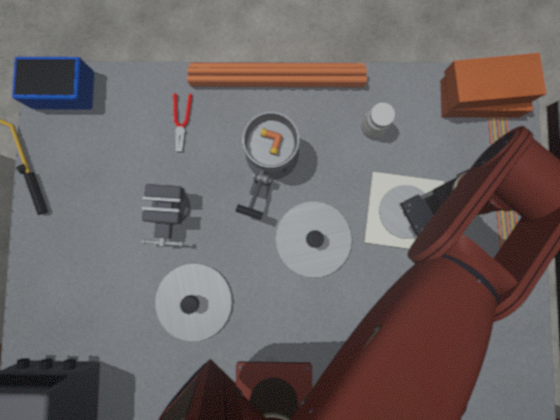

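The lid lies flat on the board at (402,211) and the elbow is still on the tray at (272,138). Next I'll move above the lever bar with the fingers closed.

Call:
arm_command([
  {"dx":0.0126,"dy":-0.0275,"dz":0,"wx":0,"wy":0,"wz":0,"gripper":0.5},
  {"dx":0.0126,"dy":-0.0275,"dz":0,"wx":0,"wy":0,"wz":0,"gripper":0},
  {"dx":0.0126,"dy":-0.0275,"dz":0,"wx":0,"wy":0,"wz":0,"gripper":0},
  {"dx":0.0126,"dy":-0.0275,"dz":0,"wx":0,"wy":0,"wz":0,"gripper":0},
  {"dx":0.0126,"dy":-0.0275,"dz":0,"wx":0,"wy":0,"wz":0,"gripper":0},
])

```text
time: 10.3
position: [508.2, -205.4, 204.9]
ee_rot: [0.973, 0.231, 0.0, 0.0]
wrist_force: [-0.1, 0.1, 0.8]
finger_gap: 0.709
gripper_force: 0.0
```

Call:
arm_command([
  {"dx":0.0126,"dy":-0.0275,"dz":0,"wx":0,"wy":0,"wz":0,"gripper":0},
  {"dx":0.0126,"dy":-0.0275,"dz":0,"wx":0,"wy":0,"wz":0,"gripper":0},
  {"dx":0.0126,"dy":-0.0275,"dz":0,"wx":0,"wy":0,"wz":0,"gripper":0},
  {"dx":0.0126,"dy":-0.0275,"dz":0,"wx":0,"wy":0,"wz":0,"gripper":0},
  {"dx":0.0126,"dy":-0.0275,"dz":0,"wx":0,"wy":0,"wz":0,"gripper":0},
])

```text
time: 10.72
position: [502.6, -54.1, 205.0]
ee_rot: [0.973, 0.231, 0.0, 0.0]
wrist_force: [-0.1, -0.5, -0.2]
finger_gap: 0.323
gripper_force: 0.0
```

Call:
arm_command([
  {"dx":0.0126,"dy":-0.0275,"dz":0,"wx":0,"wy":0,"wz":0,"gripper":0},
  {"dx":0.0126,"dy":-0.0275,"dz":0,"wx":0,"wy":0,"wz":0,"gripper":0},
  {"dx":0.0126,"dy":-0.0275,"dz":0,"wx":0,"wy":0,"wz":0,"gripper":0},
  {"dx":0.0126,"dy":-0.0275,"dz":0,"wx":0,"wy":0,"wz":0,"gripper":0},
  {"dx":0,"dy":0,"dz":0,"wx":0,"wy":0,"wz":0.111,"gripper":0},
])

```text
time: 11.13
position: [497.8, 70.0, 205.0]
ee_rot: [0.984, 0.179, 0.0, -0.001]
wrist_force: [-0.4, -0.8, -0.6]
finger_gap: 0.022
gripper_force: 0.0
```

Call:
arm_command([
  {"dx":0,"dy":0,"dz":0,"wx":0,"wy":0,"wz":0.111,"gripper":0},
  {"dx":0,"dy":0,"dz":0,"wx":0,"wy":0,"wz":0.111,"gripper":0},
  {"dx":0,"dy":0,"dz":0,"wx":0,"wy":0,"wz":0.111,"gripper":0},
  {"dx":0,"dy":0,"dz":0,"wx":0,"wy":0,"wz":0.111,"gripper":0},
  {"dx":0,"dy":0,"dz":0,"wx":0,"wy":0,"wz":0.111,"gripper":0},
])

```text
time: 11.55
position: [498.4, 65.5, 204.9]
ee_rot: [0.995, -0.102, 0.0, -0.0]
wrist_force: [0.4, -0.7, 0.1]
finger_gap: 0.003
gripper_force: 0.0
```

Call:
arm_command([
  {"dx":0,"dy":0,"dz":0.01,"wx":0,"wy":0,"wz":0.111,"gripper":0},
  {"dx":0,"dy":0,"dz":0.02,"wx":0,"wy":0,"wz":0,"gripper":0},
  {"dx":0,"dy":0,"dz":0.01,"wx":0,"wy":0,"wz":0,"gripper":0},
  {"dx":0,"dy":0,"dz":0,"wx":0,"wy":0,"wz":0,"gripper":0},
  {"dx":0,"dy":0,"dz":0,"wx":0,"wy":0,"wz":0,"gripper":0},
])

```text
time: 11.97
position: [497.8, 65.4, 164.4]
ee_rot: [0.988, -0.154, -0.001, 0.0]
wrist_force: [-0.6, 0.3, 1.1]
finger_gap: 0.003
gripper_force: 0.0
```

```bash
python3 - <<'E'
from h import *
np.set_printoptions(precision=3,suppress=True)
p=capture('wrist'); save(p,'w4')
w,u,v=pts(p); b=w[(w[:,0]>450)&(w[:,0]<540)&(w[:,1]>15)&(w[:,1]<115)&(w[:,2]>85)&(w[:,2]<99)]
if len(b): print(len(b),cv2.minAreaRect(b[:,:2].astype(np.float32)),b[:,2].max())
s=monitor.observe();print(s['position'],s['ee_rot'],s['finger_gap'],s['q'])
E
```

```text
3031 ((514.2731323242188, 63.09211730957031), (70.20977020263672, 42.69962692260742), 71.86384582519531) 97.267331237702
[498.523  65.364 165.343] [ 0.988 -0.154  0.     0.   ] 0.003826370709618937 [-0.027 -0.009  1.913 -0.     1.238  1.854]
```

View pics/w4.png

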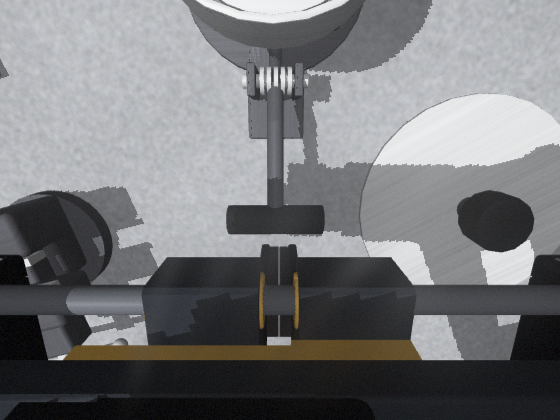

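The bar is at (276,219), parallel to the pads, and the closed fingers line up with it. I'll shift 2 mm forward and press down in stages.

Call:
arm_command([
  {"dx":0.002,"dy":0,"dz":0.015,"wx":0,"wy":0,"wz":0,"gripper":0},
  {"dx":0,"dy":0,"dz":0.02,"wx":0,"wy":0,"wz":0,"gripper":0},
  {"dx":0,"dy":0,"dz":0.012,"wx":0,"wy":0,"wz":0,"gripper":0},
  {"dx":0,"dy":0,"dz":0.006,"wx":0,"wy":0,"wz":0,"gripper":0},
  {"dx":0,"dy":0,"dz":0.004,"wx":0,"wy":0,"wz":0,"gripper":0},
])

```text
time: 12.43
position: [499.6, 64.9, 107.8]
ee_rot: [0.988, -0.154, -0.001, 0.0]
wrist_force: [-5.5, 0.6, 5.4]
finger_gap: 0.005
gripper_force: 3.2
```

Call:
arm_command([
  {"dx":0,"dy":0,"dz":0.004,"wx":0,"wy":0,"wz":0,"gripper":0},
  {"dx":0,"dy":0,"dz":0.004,"wx":0,"wy":0,"wz":0,"gripper":0},
  {"dx":0,"dy":0,"dz":0.004,"wx":0,"wy":0,"wz":0,"gripper":0},
  {"dx":0,"dy":0,"dz":0,"wx":0,"wy":0,"wz":0,"gripper":0},
  {"dx":0,"dy":0,"dz":0,"wx":0,"wy":0,"wz":0,"gripper":0},
])

```text
time: 12.85
position: [500.4, 65.1, 97.3]
ee_rot: [0.988, -0.154, -0.0, -0.0]
wrist_force: [-4.2, -0.2, 7.2]
finger_gap: 0.006
gripper_force: 3.3
```

Call:
arm_command([
  {"dx":0,"dy":0,"dz":0.004,"wx":0,"wy":0,"wz":0,"gripper":0},
  {"dx":0,"dy":0,"dz":0.004,"wx":0,"wy":0,"wz":0,"gripper":0},
  {"dx":0,"dy":0,"dz":0.004,"wx":0,"wy":0,"wz":0,"gripper":0},
  {"dx":0,"dy":0,"dz":0.004,"wx":0,"wy":0,"wz":0,"gripper":0},
  {"dx":0,"dy":0,"dz":0.003,"wx":0,"wy":0,"wz":0,"gripper":0},
])

```text
time: 13.27
position: [500.0, 65.3, 78.2]
ee_rot: [0.988, -0.154, -0.001, -0.0]
wrist_force: [-6.5, 2.3, 9.5]
finger_gap: 0.004
gripper_force: 4.5
```

Call:
arm_command([
  {"dx":0,"dy":0,"dz":0.003,"wx":0,"wy":0,"wz":0,"gripper":0},
  {"dx":0,"dy":0,"dz":0.002,"wx":0,"wy":0,"wz":0,"gripper":0},
  {"dx":0,"dy":0,"dz":0,"wx":0,"wy":0,"wz":0,"gripper":0},
  {"dx":0,"dy":0,"dz":0,"wx":0,"wy":0,"wz":0,"gripper":0},
])

```text
time: 13.6
position: [499.9, 65.4, 73.2]
ee_rot: [0.988, -0.154, -0.001, -0.0]
wrist_force: [-6.1, 1.9, 8.8]
finger_gap: 0.001
gripper_force: 4.3
```

```bash
cat > m.py <<'E'
from h import *
np.set_printoptions(precision=2,suppress=True)
for n in ('top','scene'):
    p=capture(n); save(p,sys.argv[1]+n); w,u,v=pts(p); r=np.hypot(w[:,0]-676,w[:,1]-8.5)
    m=(w[:,2]>105)&(w[:,2]<160)
    t=w[(r<52)&m]; h,e=np.histogram(t[:,2],bins=np.arange(105,182,3)); i=h.argmax()
    q=w[(abs(r-68)<3)&(w[:,2]>142)&(w[:,2]<160)]
    print(n,'tray',len(t),np.median(t[abs(t[:,2]-e[i]-1.5)<4,2]),'rim',len(q),np.median(q[:,2]) if len(q) else 0)
    a=w[(r<52)&(w[:,2]>100)&(w[:,2]<185)]; print(np.percentile(a[:,2],[5,50,95,99]))
s=monitor.observe();print(s['position'],s['wrist_force'],s['time'])
E
python3 m.py l1
```

```text
top tray 1079 146.50009351216715 rim 345 148.989999435164
[144.14 147.15 167.69 169.51]
scene tray 938 145.4259681511835 rim 308 147.13621956693905
[143.43 146.1  166.31 168.04]
[500.05  65.32  73.42] [-7.08  1.51  7.98] 13.7
```

Call:
arm_command([
  {"dx":0,"dy":0,"dz":0.002,"wx":0,"wy":0,"wz":0,"gripper":0},
  {"dx":0,"dy":0,"dz":0.001,"wx":0,"wy":0,"wz":0,"gripper":0},
  {"dx":0,"dy":0,"dz":0,"wx":0,"wy":0,"wz":0,"gripper":0},
  {"dx":0,"dy":0,"dz":0,"wx":0,"wy":0,"wz":0,"gripper":0},
  {"dx":0,"dy":0,"dz":0,"wx":0,"wy":0,"wz":0,"gripper":0},
])

```text
time: 14.12
position: [500.3, 65.2, 70.6]
ee_rot: [0.988, -0.154, -0.0, -0.0]
wrist_force: [-6.3, 0.9, 9.2]
finger_gap: 0.003
gripper_force: 4.4
```

Call:
arm_command([
  {"dx":0,"dy":0,"dz":0,"wx":0,"wy":0,"wz":0,"gripper":0},
  {"dx":0,"dy":0,"dz":0,"wx":0,"wy":0,"wz":0,"gripper":0},
  {"dx":0,"dy":0,"dz":0,"wx":0,"wy":0,"wz":0,"gripper":0},
  {"dx":0,"dy":0,"dz":0,"wx":0,"wy":0,"wz":0,"gripper":0},
  {"dx":0,"dy":0,"dz":0,"wx":0,"wy":0,"wz":0,"gripper":0},
])

```text
time: 14.53
position: [500.3, 65.2, 70.6]
ee_rot: [0.988, -0.154, -0.0, -0.0]
wrist_force: [-6.3, 2.1, 9.0]
finger_gap: 0.003
gripper_force: 4.4
```

```bash
python3 m.py l2
```

```text
top tray 1076 148.8858187382445 rim 351 149.09725421996407
[146.46 149.49 169.51 171.56]
scene tray 890 147.69094423401452 rim 317 147.0016395762934
[145.75 148.36 168.71 170.23]
[500.33  65.25  70.62] [-5.37  1.7   8.95] 14.6333
```

View pics/l2scene.png

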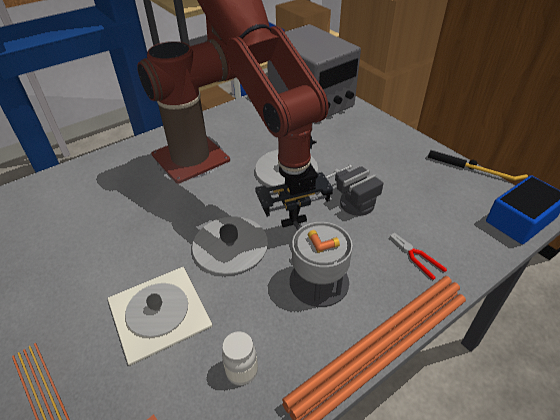

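The tray is level with the rim to within 1 mm. The elbow at (321,243) is on the tray, the lid at (155,310) is flat on the board, the lever is held steady, and the half-second hold is done. I'm handing in.

```bash
python3 -c "
from plant import arm
print(arm.finish_job())"
```

```text
the job is handed in; nothing more can be done
None
```

The job is handed in, with no verdict returned: the lid lies flat on the board, and the fingers still hold the lever at about 9 N, with the tray level with the rim to within 1 mm and the elbow on it.

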